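# Put the small jar away in the dry cabinet

### The arm

A 6-joint arm with a two-finger parallel gripper is mounted at the origin on a cart in front of the work surface, level with it; the furniture and walls round the work are solid. World frame = base frame: x ahead of the robot, y to its left, z up, the work surface at z = 0. Lengths are in m, angles in rad, forces in N, time in s.
With the tool pointing down it reaches from about 0.35 to 0.775 m from the base axis. Payload 5.5 kg.
Tool frame: the origin (TCP) lies between the finger pads, 19 mm behind the fingertips; this is the grasp point; z points along the fingers, y is the line along which they close (so a half turn about z gives the same grasp; the last joint's range is limited). The gripper opens to 85 mm and grips with 20 to 120 N. Pads are 22 mm wide; open, the fingers measure 114 mm over their backs; the gripper's body (76 mm by 85 mm) begins 54 mm behind the grasp point. The pads swing forward as they close: fully open they stand 13 mm farther back than shut.
Start: joints at [-1.313, 0.313, 0.046, 1.304, 0, 1.431], TCP at [0.223, -0.53, 0.25] pointing down, gripper open.
Joint ranges: [-2.76, 2.76], [-0.86, 1.69], [-1.03, 1.26], [-2.2, 2.34], [-1.47, 1.5], [-3.14, 3.14]. Speed limits (rad/s): [2.57, 2.57, 3.14, 3.14, 3.14, 3.14].

### API

Orientations are given as a unit quaternion [w, x, y, z].
In Python, from workcell import env gives the robot as it stands.
- The arm moves only by the tool carry_out, never from a script. Its argument "steps" is a list of rows, each a list of 3 entries, a list of its own where there are three numbers: the turn, a rotation vector about the tool's x, y, z in degrees, then the shift along the tool's x, y, z in cm, then the closure in counts, from 0 (fully open) to 255 (shut). A call has exactly 8 rows; each row is the pose to reach, as a shift and turn from the pose commanded when the call began, along the tool's axes at that moment; what a row does not reach only later rows make up. A row lasts 1/8 s, in which the tool goes at most 62.5 mm and 10.7 degrees, less where a joint would pass 70% of its speed; a pose out of reach is approached as far as the arm can. A call with a gripper value outside its range is refused whole. The fingers move at their own pace and stop on an object; "force" is the grip in N (left out, the last holds). Time passes only in rows, so rows that repeat a pose let the fingers close, or fill a call up. It gives the time, the measured TCP pose, the force, the opening and the grip force at its end, in the units of the state.
- env.get_state(): the state, without advancing time (a new reading comes with each control period).
- env.read_camera(name): name is "side" or "top" or "wrist"; returns (picture, depth): 384x512x3 uint8, red, green, blue; 384x512 float32, m along the optical axis (not along the pixel's ray), 0 where there is no reading.
- env.get_calibration(name): a dict with "fx", "fy", "cx", "cy" (pixels), "origin" and "orientation" of the camera in the world. Camera axes: x right, y up, looking along -z (the intrinsics and any distortion apply to the point x, -y, -z); pixel columns grow to the right and rows downward; lengths in m; the calibration is good to about 2 mm. A picture is of the moment at which its call begins: read the wrist's pose just before it. get_calibration takes no time and is no camera call; for the wrist camera it gives the pose at the moment of the call.
- env.hand_in(): hands the job in; it is judged then, once.
The state is a dict: "clock": time; "joint_pos": joint angles; "qvel": joint speeds; "tau": joint torques, N m; "tcp_pos": TCP position; "orientation": TCP orientation; "wrist_force": force on the tool from outside, world axes, zero at the start; "ft_torque": the same for the moment, N m; "finger_gap": finger opening in m; "grip_force": force on a finger pad.
Only numpy, scipy, OpenCV 4.12 (cv2) and the standard library are available. Lean on these libraries where they do the work, as an engineer would, in place of code of your own. Each camera call takes 0.05 s, during which the arm holds its last target. There are 200 camera calls.

### The job

Swing the dry cabinet's door open by its handle, stand the small white-capped jar upright on the cabinet floor inside, in front of or beside the big jar, and then shut the door fully. Keep the small jar upright on the way, and do not knock over or shove aside the big jar in the cabinet or the two vials on the worktop.

Things in the scene. Friction and masses are not known exactly. Their poses are not given: they have to be found in the camera images.
- cabinet: White dry cabinet, fixed, 160 deep (x) x 230 wide (y) x 280 high, front (-x) toward the robot, yaw up to 0.3 rad. Origin: centre of underside; x to its back, y left, z up. Inside x -80 (open front) to 72, y +-107, floor z 14, roof underside z 272. The roof reaches to the front: the tool must enter slanting from front and above.
- door (a joint): Door angle in rad: 0 shut, 1.57 square to the front, stop at 2.0. Grey frame, clear pane, 230 wide, 14 thick, z 10 to 278, covering the front. Hinged upright at its right edge (seen from the robot); the left edge swings toward the robot, then right. No latch or spring; stays where left, friction 0.08 N m. Starts shut or up to 0.15 ajar.
- door_hinge (a point): Point on the door's upright hinge axis, 220 above the worktop, at the cabinet's right front edge (cabinet x -80, y -115).
- door_handle (a point): Upright steel bar on the door's outer face near its free edge, 10 thick, 82 long, ends bent to the door; 28 clear behind it. Origin: middle of the bar, 220 above the worktop; with the door shut at cabinet x -127, y +90 (205 along the door from the hinge axis, 47 in front of it). Axes turn with the door: x into its outer face, z up. Fingers can straddle it from above.
- small_jar: The jar to put away: squat plastic jar with white screw cap, 52 across and 78 high, loose on the worktop in a row with the two vials (which of the three places it has changes); origin at the centre of its underside, z up.
- big_jar: Bystander: bigger jar with blue screw cap, 62 across and 92 high, loose at the back of the cabinet's floor (left, middle or right); origin at the centre of its underside, z up.
- amber_vial: Bystander: slim brown glass vial with black cap, 30 across and 64 high, loose on the worktop; origin at the centre of its underside, z up.
- clear_vial: Bystander: slim clear vial with white cap, 27 across and 58 high, loose on the worktop; origin at the centre of its underside, z up.
There are look-alikes about, which are no part of the job. What is shaped like the small_jar but turquoise or yellow is not meant.

How it is judged:
By the outcome, as a careful person would: the job done as asked, in the order asked, and still so for the second after the job is handed in, with the robot touching nothing.
It also fails if it takes over 72 s, if anything falls off the work surface, if the arm or the gripper's body presses on something with over 40 N, if the wrist force passes 120 N, or if a joint passes its speed limit or range.

## Working session

There is one attempt and no reset: what is moved stays moved. The work goes in short steps, Python scripts to look and compute and a tool call to move; the robot and the scene stay as the last step left them, time stands still between calls to the robot, and variables do not carry over. Pictures are saved under pics/ and viewed, at most 10 in all, crops included, and the job is handed in when it is done.

Besides the shell and the picture viewer there is one more tool, called after ">>>" as name(argument=value, ...), one argument or row to a line, values as JSON. carry_out: Moves the arm, as the interface text tells. Its arguments: {"type":"object","properties":{"steps":{"type":"array","items":{"type":"array"}},"force":{"type":"number"}},"required":["steps"]}

```bash
ls; mkdir -p pics; cat > look.py <<'E'
import sys,cv2,numpy as np
from workcell import env
def snap(n,tag):
    p,d=env.read_camera(n); c=env.get_calibration(n)
    cv2.imwrite(f'pics/{tag}.png',p[...,::-1]); np.savez(f'pics/{tag}.npz',p=p,d=d,**{k:np.array(v) for k,v in c.items()})
    return p,d,c
E
python3 - <<'E'
from look import *
a,_,c1=snap('top','top0');b,_,c2=snap('side','side0')
cv2.imwrite('pics/both0.png',cv2.resize(np.vstack([a,b])[...,::-1],None,fx=.78,fy=.78))
print(c1,c2);print(env.get_state())
E
```

```text
pics
{'fx': 484.4663673711637, 'fy': 484.4663673711637, 'cx': 258.09114092629864, 'cy': 190.90841190963158, 'origin': array([ 0.2166434 , -0.18892337,  1.55331285]), 'orientation': array([ 0.82944225,  0.11636296, -0.07458997, -0.54122228])} {'fx': 491.02663526366257, 'fy': 491.02663526366257, 'cx': 256.04314676321326, 'cy': 192.0561135705968, 'origin': array([-0.21670931,  0.08916384,  1.1042379 ]), 'orientation': array([-0.61183123, -0.22344021,  0.26176178,  0.71219224])}
{'clock': 0.1, 'joint_pos': array([-1.31261949e+00,  3.13919627e-01,  4.51037510e-02,  1.30358351e+00,
       -5.68812390e-06,  1.43124757e+00]), 'qvel': array([-8.49829071e-04, -2.48771195e-03,  2.87297618e-03, -4.59203501e-04,
        1.55506605e-04,  9.90154796e-05]), 'tau': array([ 1.70158495e-03, -4.81723380e+01,  2.99246567e+01,  1.26569654e-02,
       -2.33188857e-04, -8.81977030e-06]), 'tcp_pos': array([ 0.22262076, -0.52970778,  0.2492058 ]), 'orientation': array([-7.99953800e-04,  9.80291557e-01,  1.97554604e-01, -5.03532842e-05]), 'wrist_force': array([ 0.56851813,  0.15229629, -0.35618899]), 'ft_torque': array([-0.01864426, -0.02896201,  0.04084921]), 'grip_force': 0.0, 'finger_gap': 0.08563329403492655}
```

View pics/both0.png

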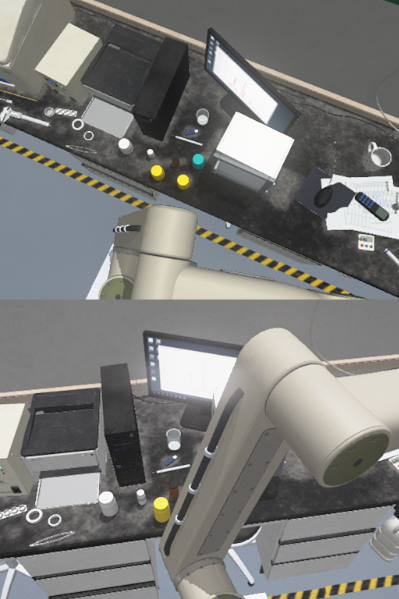

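Top view (full-resolution pixels): white-capped jar about (159,185), clear vial (192,197), amber vial (223,208), yellow jars (200,221) and (235,232), turquoise jar (254,205), cabinet roof about (322,185). The jar at (159,185) is the only white-capped one of jar size. I'll confirm it in a crop and measure.

```bash
cat >> look.py <<'E'
from scipy.spatial.transform import Rotation as R
def cloud(d,c):
    v,u=np.mgrid[:d.shape[0],:d.shape[1]]
    P=np.stack([(u-c['cx'])/c['fx']*d,-(v-c['cy'])/c['fy']*d,-d],-1)
    q=np.array(c['orientation']); W=P@R.from_quat(q[[1,2,3,0]]).as_matrix().T+np.array(c['origin']); W[d<=0]=np.nan
    return W
E
python3 - <<'E'
from look import *
z=np.load('pics/top0.npz');W=cloud(z['d'],z);p=z['p']
Z=W[...,2]
cv2.imwrite('pics/crop0.png',cv2.resize(p[120:280,130:400,::-1],None,fx=2.9,fy=2.9,interpolation=cv2.INTER_CUBIC))
print('table',[np.round(W[v,u],3) for u,v in [(159,215),(150,165),(230,250)]])
# roof
m=((Z>.265)&(Z<.30)&(np.abs(W[...,0]-W[185,322,0])<.25)&(np.abs(W[...,1]-W[185,322,1])<.25)).astype(np.uint8)
n,l,s,ce=cv2.connectedComponentsWithStats(m)
for i in range(1,n):
    if s[i,4]>200:
        X=W[l==i]; r=cv2.minAreaRect(X[:,:2].astype(np.float32)*1000); print('roof',s[i],r,np.nanmedian(X[:,2])); print(cv2.boxPoints(r))
for nm,u,v in [('jar',159,185),('clear',192,197),('amber',223,208),('y1',200,221),('y2',235,232),('turq',254,205)]:
    w=W[v-14:v+15,u-14:u+15]; mm=(w[...,2]>.035)&(w[...,2]<.1)
    X=w[mm]; t=np.nanpercentile(X[:,2],90); T=X[X[:,2]>t-.006]; print(nm,len(X),t,(T.min(0)+T.max(0))/2,T.max(0)-T.min(0))
E
```

```text
table [array([ 0.413,  0.258, -0.   ]), array([0.55 , 0.355, 0.027]), array([ 0.402, -0.004, -0.001])]
roof [292  82  87  82 635] ((818.2506103515625, -151.60086059570312), (325.56072998046875, 17.357315063476562), 67.77271270751953) 0.28263951574006474
[[ 748.64      -299.00214  ]
 [ 764.7075    -305.56808  ]
 [ 887.8612      -4.199585 ]
 [ 871.7937       2.3663635]]
roof [ 274  143  104   92 5254] ((629.226806640625, -205.64793395996094), (230.29588317871094, 187.10317993164062), 86.4548110961914) 0.2804543342391702
[[ 528.734   -314.79068]
 [ 715.4791  -326.36035]
 [ 729.7196   -96.50519]
 [ 542.9745   -84.93552]]
jar 245 0.08343135317160248 [0.4957133  0.28094834 0.082516  ] [0.04302547 0.04461427 0.01003353]
clear 66 0.0628733025976903 [0.49296212 0.15040053 0.06918482] [0.05373373 0.06440075 0.02395958]
amber 91 0.06856795450884734 [0.49587821 0.07120227 0.06740141] [0.07756831 0.03764114 0.00948216]
y1 238 0.08257702475114141 [0.44715999 0.11082652 0.08175729] [0.043295   0.04411839 0.0101949 ]
y2 234 0.0827851130341192 [ 0.45503299 -0.00093514  0.08193894] [0.04331616 0.04572594 0.01023548]
turq 231 0.0821026581212041 [ 0.5562601  -0.02132722  0.08197602] [0.04292634 0.04248607 0.01159858]
```

View pics/crop0.png

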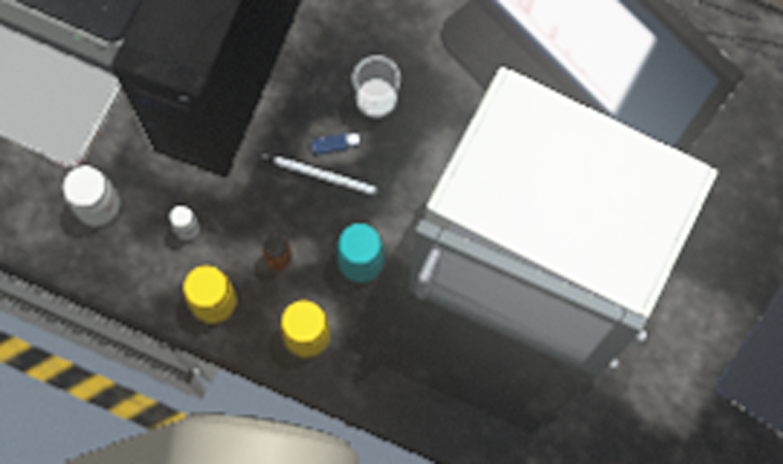

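The crop shows the white-capped jar at crop (88,188), left of the clear vial (182,220) and amber vial (277,255). It is the only jar of that shape with a white cap: the other lookalikes are yellow (208,290), (304,325) and turquoise (360,250). Next I'll fit the cabinet and door pose and the jar surroundings.

```bash
cat >> look.py <<'E'
def onplane(uv,c,h):
    uv=np.asarray(uv,float); q=np.array(c['orientation'])
    r=np.stack([(uv[:,0]-c['cx'])/c['fx'],-(uv[:,1]-c['cy'])/c['fy'],-np.ones(len(uv))],-1)@R.from_quat(q[[1,2,3,0]]).as_matrix().T
    o=np.array(c['origin']); return o+r*((h-o[2])/r[:,2])[:,None]
E
python3 - <<'E'
from look import *
z=np.load('pics/top0.npz');W=cloud(z['d'],z);p=z['p'];Z=W[...,2]
g=p.min(-1); print('bright roof/door',g[180,320],g[198,276:284])
m=((g>225)&(Z>.265)&(Z<.295)).astype(np.uint8); m[:,:270]=0
n,l,s,_=cv2.connectedComponentsWithStats(m); i=1+np.argmax(s[1:,4]); print(s[i])
cs,_=cv2.findContours((l==i).astype(np.uint8),cv2.RETR_EXTERNAL,cv2.CHAIN_APPROX_NONE); c=max(cs,key=len)[:,0]
P=onplane(c,z,.28)[:,:2].astype(np.float32)*1000; r=cv2.minAreaRect(P); print('roof',r); print(cv2.boxPoints(r).round(0).tolist())
# points in front of the roof: door top and handle, in approx cabinet frame
yaw=-.062; ctr=np.array([.6428,-.2065]); ax=np.array([np.cos(yaw),np.sin(yaw)]); ay=np.array([-ax[1],ax[0]])
D=W[...,:2]-ctr; X=D@ax*1000; Y=D@ay*1000
k=(Z>.262)&(Z<.295)&(X<-83)&(X>-125)&(np.abs(Y)<125)
for a,b in zip(range(-115,115,30),range(-85,145,30)):
    q=k&(Y>a)&(Y<b); print(a,q.sum(),X[q].min().round(0) if q.any() else '')
h=(Z>.17)&(Z<.275)&(X<-115)&(X>-170)&(Y>60)&(Y<110)
print('handle',h.sum()); 
for a in np.argwhere(h): print(a[::-1],X[tuple(a)].round(),Y[tuple(a)].round(),Z[tuple(a)].round(3),end=';')
# near jar: heights
print()
J=np.array([.4957,.281]); d=np.hypot(*(np.moveaxis(W[...,:2],-1,0)-J[:,None,None]))
for rr in [(.04,.06),(.06,.08),(.08,.1),(.1,.13)]:
    q=(d>rr[0])&(d<rr[1])&(Z>.015); print(rr,q.sum(), W[q][::max(1,q.sum()//6)].round(2).tolist())
E
```

```text
bright roof/door 251 [155 157 159 159 155 139 112 113]
[ 278  144   99   85 4632]
roof ((639.8546142578125, -206.52685546875), (227.59030151367188, 160.00132751464844), 86.19166564941406)
[[552.0, -315.0], [712.0, -325.0], [727.0, -98.0], [568.0, -88.0]]
-115 70 -99.0
-85 75 -100.0
-55 75 -102.0
-25 70 -103.0
5 74 -104.0
35 69 -105.0
65 77 -123.0
95 44 -107.0
handle 63
[278 207] -116.0 93.0 0.258;[279 207] -116.0 90.0 0.261;[278 208] -119.0 92.0 0.259;[279 208] -117.0 89.0 0.257;[280 208] -117.0 87.0 0.262;[277 209] -123.0 93.0 0.26;[278 209] -123.0 90.0 0.265;[279 209] -121.0 88.0 0.264;[280 209] -119.0 85.0 0.26;[277 210] -126.0 91.0 0.263;[278 210] -125.0 89.0 0.266;[279 210] -123.0 87.0 0.259;[280 210] -121.0 84.0 0.26;[276 211] -129.0 93.0 0.259;[277 211] -128.0 90.0 0.26;[278 211] -126.0 88.0 0.259;[279 211] -127.0 85.0 0.266;[276 212] -132.0 91.0 0.262;[277 212] -130.0 89.0 0.26;[278 212] -129.0 87.0 0.259;[279 212] -127.0 84.0 0.258;[275 213] -136.0 92.0 0.264;[276 213] -135.0 90.0 0.263;[277 213] -134.0 87.0 0.265;[278 213] -131.0 85.0 0.259;[275 214] -138.0 91.0 0.261;[276 
[... 972 characters left out ...]
275 222] -143.0 86.0 0.187;[276 222] -141.0 84.0 0.183;
(0.04, 0.06) 22 [[0.54, 0.32, 0.03], [0.53, 0.32, 0.02], [0.53, 0.33, 0.02], [0.53, 0.32, 0.02], [0.53, 0.33, 0.02], [0.53, 0.32, 0.02], [0.52, 0.33, 0.03], [0.53, 0.32, 0.02]]
(0.06, 0.08) 82 [[0.56, 0.32, 0.02], [0.55, 0.34, 0.02], [0.55, 0.32, 0.02], [0.55, 0.32, 0.03], [0.53, 0.35, 0.02], [0.52, 0.35, 0.02], [0.53, 0.33, 0.02]]
(0.08, 0.1) 338 [[0.59, 0.25, 0.28], [0.58, 0.25, 0.22], [0.58, 0.25, 0.14], [0.58, 0.23, 0.13], [0.56, 0.33, 0.02], [0.58, 0.24, 0.06], [0.5, 0.18, 0.06]]
(0.1, 0.13) 881 [[0.62, 0.25, 0.28], [0.59, 0.21, 0.28], [0.62, 0.32, 0.02], [0.57, 0.36, 0.02], [0.58, 0.2, 0.16], [0.58, 0.22, 0.07], [0.5, 0.16, 0.03]]
```

>>> carry_out(
  steps=[
    [[0, 0, 3], [4.5, -2.9, -2], 0],
    [[0, 0, 6], [9, -5.8, -4], 0],
    [[0, 0, 9], [13.5, -8.7, -6], 0],
    [[0, 0, 12], [18, -11.6, -8], 0],
    [[0, 0, 15], [22.5, -14.5, -9], 0],
    [[0, 0, 18], [28, -18, -9], 0],
    [[0, 0, 21], [33, -21.3, -9], 0],
    [[0, 0, 24], [38, -24.5, -9], 0],
  ],
  force=40,
)

```text
clock: 1.1
tcp_pos: [0.4789, -0.1551, 0.3398]
orientation: [0.0, 1.0, -0.011, -0.0]
wrist_force: [1.2, -0.7, -0.6]
finger_gap: 0.0854
grip_force: 0.0
```

```bash
cat > plan.py <<'E'
import numpy as np
from scipy.spatial.transform import Rotation as R, Slerp
from workcell import env
def pose():
    s=env.get_state(); return np.array(s['tcp_pos']),R.from_quat(np.array(s['orientation'])[[1,2,3,0]]),s
def tool(psi,alpha,flip=1):   # heading psi deg, slant from vertical deg, y horizontal
    a,b=np.radians([psi,alpha]); z=np.array([np.sin(b)*np.cos(a),np.sin(b)*np.sin(a),-np.cos(b)])
    y=flip*np.array([-np.sin(a),np.cos(a),0]); return R.from_matrix(np.stack([np.cross(y,z),y,z],1))
def rows(wp,start=None):
    """wp: list of (pos,R) ; prints rows relative to start, rotvec deg / cm"""
    p0,R0=start or pose()[:2]
    for p,r in wp: print((R0.inv()*r).as_rotvec(degrees=True).round(0).astype(int).tolist(),(R0.inv().apply(np.array(p)-p0)*100).round(1).tolist())
E
python3 - <<'E'
from plan import *
p,r,s=pose();print(s['clock'],p,s['joint_pos'].round(3),r.as_matrix().round(3).tolist())
rt=tool(-1.5,0,-1)   # y=-(..)
print(rt.as_matrix().round(2).tolist())
rows([([.511,-.110,.335],rt),([.511,-.110,.238],rt)])
E
```

```text
1.1 [ 0.4788923  -0.15512939  0.3397819 ] [-0.473  0.163  0.069  1.477 -0.     2.692] [[1.0, -0.023, -0.0], [-0.023, -1.0, -0.0], [-0.0, 0.0, -1.0]]
[[1.0, -0.03, 0.0], [-0.03, -1.0, -0.0], [0.0, 0.0, -1.0]]
[0, 0, 0] [3.1, -4.6, 0.5]
[0, 0, 0] [3.1, -4.6, 10.2]
```

>>> carry_out(
  steps=[
    [[0, 0, 0], [1.5, -2.3, 0.3], 0],
    [[0, 0, 0], [3.1, -4.6, 0.5], 0],
    [[0, 0, 0], [3.1, -4.6, 0.5], 0],
    [[0, 0, 0], [3.1, -4.6, 3], 0],
    [[0, 0, 0], [3.1, -4.6, 5.5], 0],
    [[0, 0, 0], [3.1, -4.6, 8], 0],
    [[0, 0, 0], [3.1, -4.6, 10], 0],
    [[0, 0, 0], [3.1, -4.6, 10], 0],
  ],
)

```text
clock: 2.1
tcp_pos: [0.5085, -0.1121, 0.2384]
orientation: [-0.001, 1.0, -0.011, -0.002]
wrist_force: [-0.5, 0.3, 0.4]
finger_gap: 0.0856
grip_force: 0.0
```

>>> carry_out(
  steps=[
    [[0, 0, 0], [0, 0, 0], 100],
    [[0, 0, 0], [0, 0, 0], 180],
    [[0, 0, 0], [0, 0, 0], 255],
    [[0, 0, 0], [0, 0, 0], 255],
    [[0, 0, 0], [0, 0, 0], 255],
    [[0, 0, 0], [0, 0, 0], 255],
    [[0, 0, 0], [0, 0, 0], 255],
    [[0, 0, 0], [0, 0, 0], 255],
  ],
)

```text
clock: 3.1
tcp_pos: [0.5102, -0.111, 0.2404]
orientation: [-0.001, 1.0, -0.01, 0.0]
wrist_force: [-1.1, 5.2, 5.6]
finger_gap: 0.0089
grip_force: 39.4
```

```bash
python3 - <<'E'
from plan import *
p,r,s=pose();print(s['clock'],p,s['joint_pos'].round(3),s['wrist_force'],s['finger_gap'],s['grip_force'])
H=np.array([.5525,-.3159]); yaw=-.0665
d=p[:2]-H; print('radius',np.hypot(*d)); th0=np.arctan2(d[1],d[0])
# rows for door arc: rotate about hinge by k*step
ths=np.radians(np.r_[3,np.arange(10,107,7)])
W=[]
for t in ths:
    c=R.from_rotvec([0,0,t]); v=c.apply([*d,0]); W.append((np.array([*(H+v[:2]),p[2]]),c*r))
rows(W)
E
```

```text
3.1 [ 0.51016508 -0.11098446  0.24040333] [-3.690e-01  2.140e-01 -1.100e-01  1.247e+00  1.000e-03  2.793e+00] [-1.14841018  5.21616801  5.61180415] 0.008891738018651596 39.413805305957794
radius 0.20924297734342703
[0, 0, -3] [-1.1, 0.3, -0.0]
[0, 0, -10] [-3.5, 1.1, -0.0]
[0, 0, -17] [-5.8, 2.3, -0.0]
[0, 0, -24] [-7.9, 3.7, -0.0]
[0, 0, -31] [-9.8, 5.3, -0.0]
[0, 0, -38] [-11.6, 7.2, -0.0]
[0, 0, -45] [-13.1, 9.3, -0.0]
[0, 0, -52] [-14.3, 11.5, -0.0]
[0, 0, -59] [-15.2, 13.9, -0.0]
[0, 0, -66] [-15.9, 16.4, -0.0]
[0, 0, -73] [-16.2, 18.9, -0.0]
[0, 0, -80] [-16.2, 21.4, -0.0]
[0, 0, -87] [-16.0, 24.0, -0.0]
[0, 0, -94] [-15.4, 26.5, -0.0]
[0, 0, -101] [-14.5, 28.9, -0.0]
```

>>> carry_out(
  steps=[
    [[0, 0, -3], [-1.1, 0.3, 0], 255],
    [[0, 0, -10], [-3.5, 1.1, 0], 255],
    [[0, 0, -17], [-5.8, 2.3, 0], 255],
    [[0, 0, -24], [-7.9, 3.7, 0], 255],
    [[0, 0, -31], [-9.8, 5.3, 0], 255],
    [[0, 0, -38], [-11.6, 7.2, 0], 255],
    [[0, 0, -45], [-13.1, 9.3, 0], 255],
    [[0, 0, -45], [-13.1, 9.3, 0], 255],
  ],
)

```text
clock: 4.1
tcp_pos: [0.3747, -0.2021, 0.2404]
orientation: [-0.001, 0.928, 0.372, -0.001]
wrist_force: [-7.6, 6.1, 7.8]
finger_gap: 0.0094
grip_force: 41.2
```

```bash
python3 - <<'E'
from plan import *
p,r,s=pose();print(s['clock'],p,s['joint_pos'].round(3),s['wrist_force'],s['ft_torque'],s['finger_gap'],s['grip_force'])
H=np.array([.5525,-.3159])
d=p[:2]-H; print('radius',np.hypot(*d),'door', np.degrees(np.arctan2(d[1],d[0]))-np.degrees(np.arctan2(205,-47))+3.81)
W=[]
for t in np.radians(np.r_[4,np.arange(12,60,8),55]):
    c=R.from_rotvec([0,0,t]); v=c.apply([*d,0]); W.append((np.array([*(H+v[:2]),p[2]]),c*r))
rows(W)
E
```

```text
4.1 [ 0.37470765 -0.20205704  0.24035895] [-0.683  0.031 -0.322  1.221 -0.002  1.696] [-7.64092026  6.06610467  7.79672753] [0.90784599 1.01160829 0.22288172] 0.009354871835613648 41.160623878240585
radius 0.21111688570611875 door 48.26504952043773
[0, 0, -4] [-1.4, 0.4, 0.0]
[0, 0, -12] [-4.2, 1.5, 0.0]
[0, 0, -20] [-6.7, 2.9, 0.0]
[0, 0, -28] [-9.0, 4.7, 0.0]
[0, 0, -36] [-11.1, 6.8, 0.0]
[0, 0, -44] [-12.9, 9.2, -0.0]
[0, 0, -52] [-14.3, 11.8, -0.0]
[0, 0, -55] [-14.7, 12.8, -0.0]
```

>>> carry_out(
  steps=[
    [[0, 0, -4], [-1.4, 0.4, 0], 255],
    [[0, 0, -12], [-4.2, 1.5, 0], 255],
    [[0, 0, -20], [-6.7, 2.9, 0], 255],
    [[0, 0, -28], [-9, 4.7, 0], 255],
    [[0, 0, -36], [-11.1, 6.8, 0], 255],
    [[0, 0, -44], [-12.9, 9.2, 0], 255],
    [[0, 0, -52], [-14.3, 11.8, 0], 255],
    [[0, 0, -52], [-14.3, 11.8, 0], 255],
  ],
)

```text
clock: 5.1
tcp_pos: [0.3537, -0.3893, 0.2404]
orientation: [-0.0, 0.671, 0.742, -0.003]
wrist_force: [-10.9, -1.2, 7.4]
finger_gap: 0.009
grip_force: 44.7
```

>>> carry_out(
  steps=[
    [[0, 0, 0], [0, 0, 0], 0],
    [[0, 0, 0], [0, 0, 0], 0],
    [[0, 0, 0], [0, 0, 0], 0],
    [[0, 0, 0], [0, 0, -1], 0],
    [[0, 0, 0], [0, 0, -3.5], 0],
    [[0, 0, 0], [0, 0, -6], 0],
    [[0, 0, 0], [0, 0, -8.5], 0],
    [[0, 0, 0], [0, 0, -10], 0],
  ],
)

```text
clock: 6.1
tcp_pos: [0.356, -0.3862, 0.3423]
orientation: [0.001, 0.67, 0.742, -0.0]
wrist_force: [0.7, -0.1, -0.7]
finger_gap: 0.0851
grip_force: 0.0
```

```bash
python3 - <<'E'
from plan import *
from look import *
p,r,s=pose();print(s['clock'],p,s['joint_pos'].round(3),s['wrist_force'],s['finger_gap'])
a,_,_=snap('top','top1');b,_,_=snap('side','side1')
cv2.imwrite('pics/v1.png',cv2.resize(np.vstack([a[120:,100:],b[120:,100:]])[...,::-1],None,fx=1.13,fy=1.13))
E
```

```text
6.1 [ 0.35598219 -0.38624197  0.34227177] [-0.979  0.205  0.126  1.49  -0.     0.49 ] [ 0.72642602 -0.07471832 -0.65853414] 0.08510836310982552
```

View pics/v1.png

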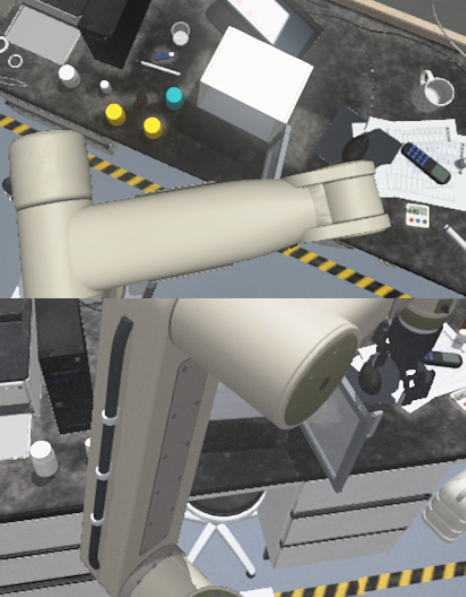

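The top view shows the door standing open square to the cabinet, about view pixel (280,150). The side view shows nothing disturbed. Now I'll slant the tool and look into the cabinet with the wrist camera.

```bash
python3 - <<'E'
from plan import *
p,r,s=pose()
t=tool(-10,50); q=np.array([.40,-.15,.29])
S=Slerp([0,1],R.concatenate([r,t])); print((r.inv()*t).magnitude()*57.3)
rows([(p+(q-p)*k/8,S(k/8)) for k in range(1,9)])
E
```

```text
87.26380404245566
[-4, -5, -9] [2.9, 0.8, 0.6]
[-8, -11, -17] [5.8, 1.7, 1.3]
[-12, -16, -26] [8.7, 2.5, 1.9]
[-16, -21, -35] [11.6, 3.4, 2.6]
[-20, -26, -43] [14.5, 4.2, 3.2]
[-24, -32, -52] [17.3, 5.1, 3.9]
[-28, -37, -60] [20.2, 5.9, 4.5]
[-32, -42, -69] [23.1, 6.7, 5.2]
```

>>> carry_out(
  steps=[
    [[-4, -5, -8], [2.9, 0.8, 0], 0],
    [[-8, -10, -17], [5.8, 1.7, 0], 0],
    [[-12, -15, -25], [8.7, 2.5, 0], 0],
    [[-16, -20, -34], [11.6, 3.4, 0.5], 0],
    [[-20, -26, -42], [14.5, 4.2, 1.5], 0],
    [[-24, -31, -51], [17.3, 5.1, 3], 0],
    [[-28, -36, -59], [20.2, 5.9, 4.5], 0],
    [[-32, -42, -69], [23.1, 6.7, 5.2], 0],
  ],
)

```text
clock: 7.2
tcp_pos: [0.3984, -0.1474, 0.2862]
orientation: [0.411, 0.092, 0.906, -0.034]
wrist_force: [0.3, -0.2, -0.1]
finger_gap: 0.0855
grip_force: 0.0
```

```bash
python3 - <<'E'
from plan import *
from look import *
p,r,s=pose();print(s['clock'],p,s['joint_pos'].round(3),s['wrist_force'],r.as_matrix().round(2).tolist())
a,d,c=snap('wrist','w1'); cv2.imwrite('pics/w1v.png',a[...,::-1])
q=np.array(c['orientation']); M=R.from_quat(q[[1,2,3,0]])
print('cam in tool',r.inv().apply(c['origin']-p),(r.inv()*M).as_matrix().round(2).tolist())
W=cloud(d,c); yaw=-.0665; ax=np.array([np.cos(yaw),np.sin(yaw)]); ay=np.array([-ax[1],ax[0]]); D=W[...,:2]-[.6399,-.2065]
X=D@ax*1000;Y=D@ay*1000;Z=W[...,2]
hsv=cv2.cvtColor(a,cv2.COLOR_RGB2HSV); m=cv2.inRange(hsv,(95,90,40),(130,255,255))>0
print('blue px',m.sum()); k=m&(np.abs(Y)<120)&(np.abs(X)<100)
if k.any():
    uv=np.argwhere(k); print(uv.min(0),uv.max(0)); T=k&(Z>np.nanpercentile(Z[k],90)-.006); print('cap',X[k].min(),X[k].max(),Y[k].min(),Y[k].max(),Z[k].max(), X[T].min(),X[T].max(),Y[T].min(),Y[T].max())
E
```

```text
7.2 [ 0.39835065 -0.14740788  0.28619518] [-0.893 -0.599 -0.937  0.521  0.511 -0.495] [ 0.34628503 -0.1627611  -0.14197675] [[-0.65, 0.2, 0.74], [0.14, 0.98, -0.14], [-0.75, 0.01, -0.66]]
cam in tool [ 0.07054554  0.00223075 -0.12363494] [[0.0, 0.97, 0.26], [1.0, -0.0, -0.01], [-0.01, 0.26, -0.97]]
blue px 1647
[168 272] [194 309]
cap 0.5238438487726191 50.42900290522964 36.23065097069627 87.8125388349452 0.10315263317816642 1.2163119233060136 50.42900290522964 36.23065097069627 87.0866466003157
```

View pics/w1v.png

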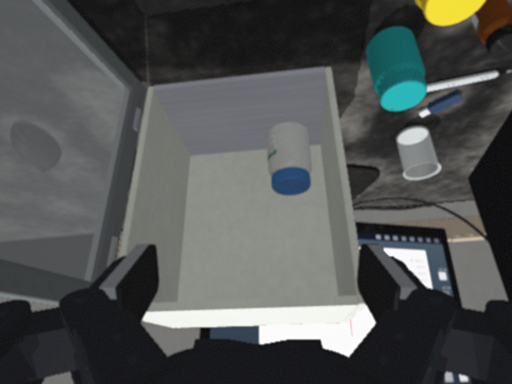

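The wrist view (upside down) shows the open cabinet. The blue-capped big jar is at the back left (290,180), which puts it at about cabinet (26, +62). The right side is free, so I'll aim for cabinet (-20,-35). Next is the jar.

```bash
python3 - <<'E'
from plan import *
from look import *
z=np.load('pics/top0.npz'); print('clear',onplane([(192,196)],z,.058),'amber',onplane([(224,207)],z,.064),'jar',onplane([(159,184)],z,.078))
p,r,s=pose(); t=tool(20,45)
q=[p,np.array([.405,.17,.27]),np.array([.42,.235,.17])]; S=Slerp([0,1],R.concatenate([r,t]))
print((r.inv()*t).magnitude()*57.3)
rows([(q[0]+(q[1]-q[0])*k/6,S(k/6)) for k in range(1,7)]+[((q[1]+q[2])/2,t),(q[2],t)])
E
```

```text
clear [[0.50420763 0.17247466 0.058     ]] amber [[0.51134772 0.06243804 0.064     ]] jar [[0.4937187  0.28105452 0.078     ]]
31.186040056356642
[-4, 1, -4] [0.8, 5.2, -0.5]
[-7, 1, -7] [1.6, 10.3, -0.9]
[-11, 2, -11] [2.3, 15.5, -1.4]
[-15, 2, -15] [3.1, 20.6, -1.8]
[-18, 3, -18] [3.9, 25.8, -2.3]
[-22, 4, -22] [4.7, 30.9, -2.7]
[-22, 4, -22] [8.4, 34.2, 0.7]
[-22, 4, -22] [12.1, 37.4, 4.2]
```

>>> carry_out(
  steps=[
    [[-4, 1, -4], [0.8, 5.2, -0.5], 0],
    [[-7, 1, -7], [1.6, 10.3, -0.9], 0],
    [[-11, 2, -11], [2.3, 15.5, -1.4], 0],
    [[-15, 2, -15], [3.1, 20.6, -1.8], 0],
    [[-18, 3, -18], [3.9, 25.8, -2.3], 0],
    [[-22, 4, -22], [4.7, 30.9, -2.7], 0],
    [[-22, 4, -22], [8.4, 34.2, 0.7], 0],
    [[-22, 4, -22], [12.1, 37.4, 4.2], 0],
  ],
)

```text
clock: 8.25
tcp_pos: [0.4347, 0.2355, 0.1879]
orientation: [0.367, -0.157, 0.915, 0.062]
wrist_force: [-0.9, -2.0, -0.5]
finger_gap: 0.0857
grip_force: 0.0
```

```bash
python3 - <<'E'
from plan import *
from look import *
p,r,s=pose();print(s['clock'],p,s['joint_pos'].round(3),s['wrist_force'],r.as_matrix().round(2).tolist())
a,d,c=snap('wrist','w2'); W=cloud(d,c)
k=(np.hypot(W[...,0]-.495,W[...,1]-.281)<.045)&(W[...,2]>.02)&(W[...,2]<.095)
X=W[k]; t=np.percentile(X[:,2],97); T=X[X[:,2]>t-.005]; print(len(X),'top',t,(T.min(0)+T.max(0))/2,np.ptp(T,0),'all',X.min(0),X.max(0))
J=(T.min(0)+T.max(0))[:2]/2
t=tool(20,45); zd=t.apply([0,0,1]); g=np.array([*J,.043]); 
rows([(g-.10*zd,t),(g-.06*zd,t),(g-.03*zd,t),(g,t)])
E
```

```text
8.25 [0.43466731 0.23550659 0.1879409 ] [ 0.331 -0.275 -1.028  0.055  0.005 -0.007] [-0.86424147 -2.00531767 -0.53827344] [[-0.68, -0.33, 0.65], [-0.24, 0.94, 0.23], [-0.69, -0.0, -0.72]]
4953 top 0.07191419320984806 [0.4890131  0.2839502  0.06988628] [0.04543526 0.04510402 0.0059114 ] all [0.462791   0.25786472 0.02002634] [0.51173072 0.30871574 0.07284198]
[0, -2, 0] [4.9, 2.4, 4.6]
[0, -2, 0] [4.8, 2.4, 8.6]
[0, -2, 0] [4.7, 2.5, 11.6]
[0, -2, 0] [4.6, 2.5, 14.6]
```

```bash
python3 - <<'E'
from plan import *
p,r,s=pose(); print(p)
t=tool(22,33); zd=t.apply([0,0,1]); g=np.array([.4915,.2825,.043])
print((r.inv()*t).as_rotvec(degrees=True).round(1)); rows([(g-.12*zd,t)])
E
```

```text
[0.43484572 0.2382863  0.18132645]
[-1.4 10.1 -1.9]
[-1, 10, -2] [2.4, 2.0, 3.0]
```

>>> carry_out(
  steps=[
    [[0, 4, -1], [0, 0, 0], 0],
    [[-1, 8, -1], [0, 0, 0], 0],
    [[-1, 10, -2], [1, 1, 1], 0],
    [[-1, 10, -2], [2.4, 2, 2], 0],
    [[-1, 10, -2], [2.4, 2, 2], 0],
    [[-1, 10, -2], [2.4, 2, 2], 0],
    [[-1, 10, -2], [2.4, 2, 2], 0],
    [[-1, 10, -2], [2.4, 2, 2], 0],
  ],
)

```text
clock: 9.3
tcp_pos: [0.4256, 0.2516, 0.1582]
orientation: [0.286, -0.181, 0.94, 0.05]
wrist_force: [0.0, -0.1, -0.4]
finger_gap: 0.0854
grip_force: 0.0
```

```bash
python3 - <<'E'
from plan import *
p,r,s=pose(); print(s['clock'],p,s['joint_pos'].round(3),r.as_matrix().round(2).tolist())
t=tool(22,33); zd=t.apply([0,0,1]); g=np.array([.4915,.2825,.043])
rows([(g-.10*zd,t),(g-.05*zd,t),(g,t)])
E
```

```text
9.3 [0.42561415 0.25159812 0.1582259 ] [ 0.375 -0.166 -0.907  0.241 -0.007 -0.007] [[-0.77, -0.37, 0.52], [-0.31, 0.93, 0.2], [-0.56, -0.01, -0.83]]
[-1, 1, 0] [0.2, 0.4, 3.6]
[-1, 1, 0] [0.3, 0.5, 8.6]
[-1, 1, 0] [0.4, 0.6, 13.6]
```

>>> carry_out(
  steps=[
    [[-1, 1, 0], [0.2, 0.4, 2], 0],
    [[-1, 1, 0], [0.2, 0.4, 4], 0],
    [[-1, 1, 0], [0.3, 0.5, 6], 0],
    [[-1, 1, 0], [0.3, 0.5, 8], 0],
    [[-1, 1, 0], [0.4, 0.6, 10], 0],
    [[-1, 1, 0], [0.4, 0.6, 12], 0],
    [[-1, 1, 0], [0.4, 0.6, 13.6], 0],
    [[-1, 1, 0], [0.4, 0.6, 13.6], 0],
  ],
)

```text
clock: 10.3
tcp_pos: [0.4904, 0.2826, 0.0413]
orientation: [0.275, -0.184, 0.942, 0.056]
wrist_force: [-0.9, -0.2, -0.3]
finger_gap: 0.0855
grip_force: 0.0
```

```bash
python3 - <<'E'
from plan import *
from look import *
p,r,s=pose(); print(s['clock'],p,s['joint_pos'].round(3),s['wrist_force'])
a,d,c=snap('wrist','w3'); cv2.imwrite('pics/w3v.png',a[...,::-1])
W=cloud(d,c);k=(np.hypot(W[...,0]-.4915,W[...,1]-.2825)<.045)&(W[...,2]>.06)&(W[...,2]<.095); X=W[k]; t=np.percentile(X[:,2],97);T=X[X[:,2]>t-.005]; print(t,(T.min(0)+T.max(0))/2,np.ptp(T,0))
E
```

```text
10.3 [0.49042646 0.28262923 0.04126953] [ 0.376  0.202 -0.918 -0.118  0.01  -0.007] [-0.86091434 -0.15495311 -0.2930392 ]
0.08779602268276607 [0.45343644 0.26781396 0.08685096] [0.01382348 0.0339487  0.00810801]
```

View pics/w3v.png

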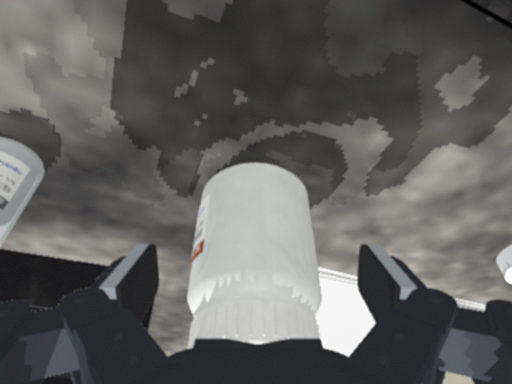

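The jar (255,250) is centred between the open fingers, so I'll close.

>>> carry_out(
  steps=[
    [[0, 0, 0], [0, 0, 0], 60],
    [[0, 0, 0], [0, 0, 0], 90],
    [[0, 0, 0], [0, 0, 0], 120],
    [[0, 0, 0], [0, 0, 0], 160],
    [[0, 0, 0], [0, 0, 0], 200],
    [[0, 0, 0], [0, 0, 0], 200],
    [[0, 0, 0], [0, 0, 0], 200],
    [[0, 0, 0], [0, 0, 0], 200],
  ],
  force=40,
)

```text
clock: 11.35
tcp_pos: [0.4908, 0.283, 0.043]
orientation: [0.277, -0.184, 0.942, 0.057]
wrist_force: [-2.5, -2.3, 6.3]
finger_gap: 0.0512
grip_force: 42.0
```

```bash
python3 - <<'E'
from plan import *
p,r,s=pose(); print(s['clock'],p,s['joint_pos'].round(3),s['wrist_force'],s['finger_gap'],s['grip_force'])
def tilt(r): z=r.apply([0,0,1]); return np.degrees(np.arccos(-z[2])),np.degrees(np.arctan2(z[1],z[0]))
print(tilt(r))
def yawr(d): return R.from_rotvec([0,0,np.radians(d)])*r
psi0=tilt(r)[1]
up=p+[0,0,.13]
rows([(p+[0,0,.04],r),(p+[0,0,.09],r),(up,r)])
# swing in an arc to in front of the cabinet, rotating about world z
q=np.array([.47,-.18,.18]); rr=np.hypot(*p[:2]); a0=np.arctan2(p[1],p[0]); a1=np.arctan2(q[1],q[0]); r1=np.hypot(*q[:2])
print('swing from up')
rows([((lambda f:[(rr+(r1-rr)*f)*np.cos(a0+(a1-a0)*f),(rr+(r1-rr)*f)*np.sin(a0+(a1-a0)*f),up[2]+(q[2]-up[2])*f])(k/9),yawr((-15-psi0)*k/9)) for k in range(1,10)],(up,r))
E
```

```text
11.35 [0.49079682 0.2830471  0.04304725] [ 0.376  0.199 -0.918 -0.118  0.01  -0.007] [-2.48315062 -2.30651805  6.28347762] 0.05121319244823451 42.00821936130524
(np.float64(32.78871900642864), np.float64(22.633087745294475))
[0, 0, 0] [-2.2, 0.0, -3.4]
[0, 0, 0] [-4.9, 0.0, -7.6]
[0, 0, 0] [-7.0, 0.1, -10.9]
swing from up
[2, 0, 4] [0.1, -5.6, -0.2]
[5, 0, 7] [0.7, -11.1, -0.7]
[7, 0, 11] [1.8, -16.4, -1.5]
[9, 0, 14] [3.2, -21.5, -2.6]
[11, 0, 18] [5.1, -26.3, -3.9]
[14, 0, 21] [7.3, -30.8, -5.4]
[16, 0, 25] [9.9, -35.0, -7.2]
[18, 0, 28] [12.7, -38.7, -9.2]
[20, 0, 32] [15.8, -42.1, -11.3]
```

>>> carry_out(
  steps=[
    [[0, 0, 0], [-0.5, 0, -0.8], 200],
    [[0, 0, 0], [-1.5, 0, -2.3], 200],
    [[0, 0, 0], [-2.7, 0, -4.2], 200],
    [[0, 0, 0], [-3.9, 0, -6.1], 200],
    [[0, 0, 0], [-5.1, 0, -7.9], 200],
    [[0, 0, 0], [-6.2, 0, -9.7], 200],
    [[0, 0, 0], [-7, 0, -10.9], 200],
    [[0, 0, 0], [-7, 0, -10.9], 200],
  ],
)

```text
clock: 12.35
tcp_pos: [0.4913, 0.2826, 0.1735]
orientation: [0.277, -0.184, 0.941, 0.057]
wrist_force: [-0.2, 0.0, -0.9]
finger_gap: 0.0508
grip_force: 41.8
```

>>> carry_out(
  steps=[
    [[1, 0, 2], [0, -3, 0], 200],
    [[4, 0, 6], [0.5, -8.5, -0.5], 200],
    [[6, 0, 9], [1.3, -14, -1.1], 200],
    [[8, 0, 13], [2.7, -19.5, -2.2], 200],
    [[10, 0, 16], [4.4, -24.5, -3.4], 200],
    [[13, 0, 20], [6.4, -29, -4.8], 200],
    [[15, 0, 23], [8.6, -33, -6.3], 200],
    [[17, 0, 27], [11.3, -37, -8.3], 200],
  ],
)

```text
clock: 13.35
tcp_pos: [0.4997, -0.1143, 0.1774]
orientation: [0.278, 0.084, 0.957, -0.019]
wrist_force: [-0.7, -0.8, -0.6]
finger_gap: 0.051
grip_force: 41.8
```

```bash
cat > t.py <<'E'
from plan import *
yaw=-.0665; C=np.array([.6399,-.2065]); ax=np.array([np.cos(yaw),np.sin(yaw)]); ay=np.array([-ax[1],ax[0]])
def w(X,Y,z): return np.array([*(C+X/1000*ax+Y/1000*ay),z])
def st():
    p,r,s=pose(); zz=r.apply([0,0,1]); D=p[:2]-C
    print(s['clock'],p.round(4),s['joint_pos'].round(3),'F',s['wrist_force'].round(1),'gap',round(s['finger_gap'],4),round(s['grip_force'],1)); y=r.apply([0,1,0])
    print('slant',np.degrees(np.arccos(-zz[2])).round(1),'psi',np.degrees(np.arctan2(zz[1],zz[0])).round(1),'yroll',y[2].round(3),'cab',(D@ax*1000).round(1),(D@ay*1000).round(1)); return p,r
E
python3 - <<'E'
from t import *
p,r=st()
t=tool(-15,32.8)
a=w(-170,-38,.08); b=w(-33,-38,.072); c=w(-33,-38,.06)
rows([(w(-170,-38,.12),t),(a,t)]+[(a+(b-a)*k/5,t) for k in range(1,6)]+[(c,t)])
E
```

```text
13.35 [ 0.4997 -0.1143  0.1774] [-0.476 -0.144 -0.814  0.359  0.169 -0.254] F [-0.7 -0.8 -0.6] gap 0.051 41.8
slant 32.4 psi -9.0 yroll 0.009 cab -146.0 82.7
[3, 0, 4] [4.0, -12.3, 4.2]
[3, 0, 4] [6.1, -12.3, 7.5]
[3, 0, 4] [3.9, -12.1, 9.1]
[3, 0, 4] [1.7, -11.8, 10.7]
[3, 0, 4] [-0.5, -11.5, 12.3]
[3, 0, 4] [-2.8, -11.2, 13.9]
[3, 0, 4] [-5.0, -10.9, 15.5]
[3, 0, 4] [-4.3, -10.9, 16.5]
```

>>> carry_out(
  steps=[
    [[1, 0, 1], [0.5, -2.5, 0.5], 200],
    [[2, 0, 3], [1, -6, 1.5], 200],
    [[3, 0, 4], [1.5, -9.5, 2.5], 200],
    [[3, 0, 4], [2, -12.2, 3.5], 200],
    [[3, 0, 4], [3, -12.2, 5], 200],
    [[3, 0, 4], [3.5, -12.2, 6.5], 200],
    [[3, 0, 4], [3.5, -12.2, 7.5], 200],
    [[3, 0, 4], [3.5, -12.2, 7.5], 200],
  ],
)

```text
clock: 14.35
tcp_pos: [0.4908, -0.234, 0.0944]
orientation: [0.276, 0.123, 0.953, -0.034]
wrist_force: [-0.6, 0.9, 0.7]
finger_gap: 0.0508
grip_force: 41.9
```

```bash
python3 - <<'E'
from t import *
from look import *
p,r=st()
a,d,c=snap('wrist','w4'); b,_,_=snap('side','s4'); cv2.imwrite('pics/w4v.png',cv2.resize(np.hstack([a,b])[...,::-1],None,fx=.78,fy=.78))
b=w(-33,-38,.078); c=w(-33,-38,.059)
rows([(p+(b-p)*k/7,r) for k in range(1,8)]+[(c,r)])
E
```

```text
14.35 [ 0.4908 -0.234   0.0944] [-0.721  0.061 -0.873  0.123  0.244 -0.4  ] F [-0.6  0.9  0.7] gap 0.0508 41.9
slant 32.3 psi -14.4 yroll 0.003 cab -147.0 -37.4
[0, 0, 0] [-1.1, 0.3, 1.1]
[0, 0, 0] [-2.3, 0.6, 2.2]
[0, 0, 0] [-3.6, 0.9, 3.2]
[0, 0, 0] [-4.8, 1.2, 4.3]
[0, 0, 0] [-6.0, 1.5, 5.4]
[0, 0, 0] [-7.3, 1.8, 6.4]
[0, 0, 0] [-8.5, 2.1, 7.5]
[0, 0, 0] [-7.5, 2.1, 9.1]
```

View pics/w4v.png

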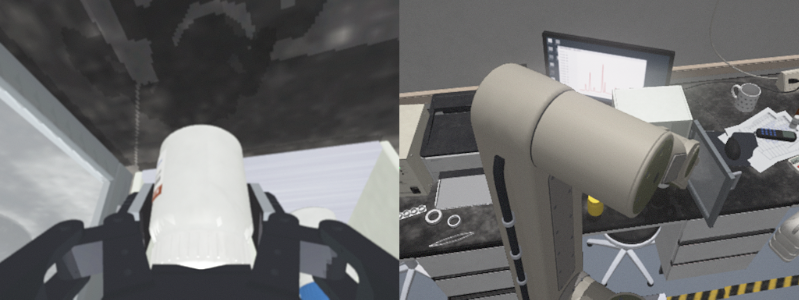

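The wrist view shows the jar upright in the fingers at the cabinet mouth. The big jar's blue cap shows at lower right (315,290), and the door is clear on the left. Sliding in.

>>> carry_out(
  steps=[
    [[0, 0, 0], [-1.1, 0.3, 1.1], 200],
    [[0, 0, 0], [-2.3, 0.6, 2.2], 200],
    [[0, 0, 0], [-3.6, 0.9, 3.2], 200],
    [[0, 0, 0], [-4.8, 1.2, 4.3], 200],
    [[0, 0, 0], [-6, 1.5, 5.4], 200],
    [[0, 0, 0], [-7.3, 1.8, 6.4], 200],
    [[0, 0, 0], [-8.5, 2.1, 7.5], 200],
    [[0, 0, 0], [-8.5, 2.1, 7.5], 200],
  ],
)

```text
clock: 15.45
tcp_pos: [0.606, -0.2428, 0.0777]
orientation: [0.277, 0.123, 0.952, -0.035]
wrist_force: [-0.1, 0.5, -0.8]
finger_gap: 0.0516
grip_force: 42.0
```

```bash
python3 - <<'E'
from t import *
p,r=st()
rows([(w(-33,-38,h),r) for h in (.068,.060,.057,.055)])
E
```

```text
15.45 [ 0.606  -0.2428  0.0777] [-0.579  0.269 -0.67   0.09   0.173 -0.275] F [-0.1  0.5 -0.8] gap 0.0516 42.0
slant 32.5 psi -14.5 yroll 0.002 cab -31.5 -38.4
[0, 0, 0] [0.7, 0.0, 0.7]
[0, 0, 0] [1.1, 0.0, 1.4]
[0, 0, 0] [1.2, 0.0, 1.7]
[0, 0, 0] [1.4, 0.0, 1.8]
```

>>> carry_out(
  steps=[
    [[0, 0, 0], [0.3, 0, 0.4], 200],
    [[0, 0, 0], [0.5, 0, 0.8], 200],
    [[0, 0, 0], [0.8, 0, 1.2], 200],
    [[0, 0, 0], [0.9, 0, 1.4], 200],
    [[0, 0, 0], [1, 0, 1.5], 200],
    [[0, 0, 0], [1.1, 0, 1.6], 200],
    [[0, 0, 0], [1.1, 0, 1.7], 200],
    [[0, 0, 0], [1.1, 0, 1.7], 200],
  ],
)

```text
clock: 16.45
tcp_pos: [0.6045, -0.2425, 0.0575]
orientation: [0.277, 0.123, 0.952, -0.035]
wrist_force: [0.4, -0.5, -1.4]
finger_gap: 0.0513
grip_force: 42.0
```

```bash
python3 - <<'E'
from t import *
p,r=st()
E
```

```text
16.45 [ 0.6045 -0.2425  0.0575] [-0.58   0.3   -0.694  0.035  0.173 -0.275] F [ 0.4 -0.5 -1.4] gap 0.0513 42.0
slant 32.4 psi -14.5 yroll 0.002 cab -32.9 -38.3
```

>>> carry_out(
  steps=[
    [[0, 0, 0], [0.1, 0, 0.1], 200],
    [[0, 0, 0], [0.1, 0, 0.1], 200],
    [[0, 0, 0], [0.1, 0, 0.2], 200],
    [[0, 0, 0], [0.1, 0, 0.2], 200],
    [[0, 0, 0], [0.1, 0, 0.2], 200],
    [[0, 0, 0], [0.1, 0, 0.2], 200],
    [[0, 0, 0], [0.1, 0, 0.2], 200],
    [[0, 0, 0], [0.1, 0, 0.2], 200],
  ],
)

```text
clock: 17.45
tcp_pos: [0.6058, -0.2431, 0.0571]
orientation: [0.279, 0.123, 0.952, -0.035]
wrist_force: [-4.2, 1.7, 8.6]
finger_gap: 0.0509
grip_force: 43.0
```

>>> carry_out(
  steps=[
    [[0, 0, 0], [0, 0, 0], 110],
    [[0, 0, 0], [0, 0, 0], 90],
    [[0, 0, 0], [0, 0, 0], 75],
    [[0, 0, 0], [0, 0, 0], 60],
    [[0, 0, 0], [0, 0, 0], 45],
    [[0, 0, 0], [0, 0, 0], 45],
    [[0, 0, 0], [0, 0, 0], 45],
    [[0, 0, 0], [0, 0, 0], 45],
  ],
)

```text
clock: 18.45
tcp_pos: [0.6047, -0.2425, 0.0552]
orientation: [0.277, 0.123, 0.952, -0.035]
wrist_force: [-0.2, -0.5, -0.1]
finger_gap: 0.07
grip_force: 0.0
```

```bash
python3 - <<'E'
from t import *
from look import *
p,r=st()
a,d,c=snap('wrist','w5'); cv2.imwrite('pics/w5v.png',a[...,::-1])
zd=r.apply([0,0,1])
b=w(-150,-30,.13)
rows([(p+(b-p)*k/8,r) for k in range(1,9)])
E
```

```text
18.45 [ 0.6047 -0.2425  0.0552] [-0.58   0.305 -0.696  0.029  0.173 -0.275] F [-0.2 -0.5 -0.1] gap 0.07 0.0
slant 32.4 psi -14.5 yroll 0.002 cab -32.8 -38.3
[0, 0, 0] [0.7, -0.2, -1.6]
[0, 0, 0] [1.5, -0.3, -3.1]
[0, 0, 0] [2.2, -0.5, -4.7]
[0, 0, 0] [2.9, -0.7, -6.3]
[0, 0, 0] [3.7, -0.9, -7.9]
[0, 0, 0] [4.4, -1.0, -9.4]
[0, 0, 0] [5.1, -1.2, -11.0]
[0, 0, 0] [5.8, -1.4, -12.6]
```

View pics/w5v.png

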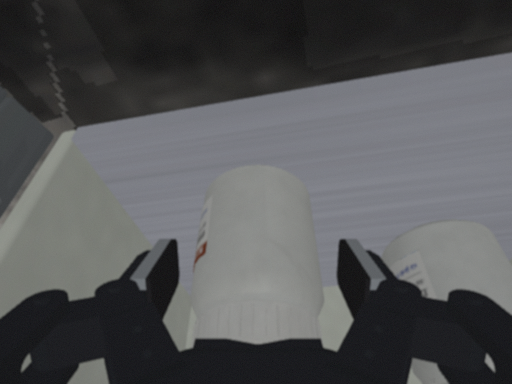

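The jar (255,255) stands upright on the cabinet floor, released, with the big jar untouched on the right (450,270). Withdrawing.

>>> carry_out(
  steps=[
    [[0, 0, 0], [0.4, 0, -1], 45],
    [[0, 0, 0], [1.1, 0, -2.5], 45],
    [[0, 0, 0], [1.9, 0, -4.2], 45],
    [[0, 0, 0], [2.9, 0, -6.3], 45],
    [[0, 0, 0], [3.9, 0, -8.4], 45],
    [[0, 0, 0], [4.9, 0, -10.5], 45],
    [[0, 0, 0], [5.8, 0, -12.6], 45],
    [[0, 0, 0], [6.2, 0, -13.5], 45],
  ],
)

```text
clock: 19.5
tcp_pos: [0.4828, -0.2107, 0.137]
orientation: [0.278, 0.123, 0.952, -0.035]
wrist_force: [0.3, 0.1, 0.5]
finger_gap: 0.0705
grip_force: 0.0
```

```bash
python3 - <<'E'
from t import *
from look import *
p,r=st()
a,d,c=snap('wrist','w6'); W=cloud(d,c); D=W[...,:2]-C; X=D@ax*1000;Y=D@ay*1000;Z=W[...,2]
k=(np.hypot(X+33,Y+38)<50)&(Z>.035)&(Z<.13); t=np.percentile(Z[k],97);T=k&(Z>t-.005); print('jar top',t,X[T].min(),X[T].max(),Y[T].min(),Y[T].max())
hsv=cv2.cvtColor(a,cv2.COLOR_RGB2HSV); m=(cv2.inRange(hsv,(95,90,40),(130,255,255))>0)&(np.abs(X)<100)&(np.abs(Y)<110)
print('big',m.sum(),X[m].min(),X[m].max(),Y[m].min(),Y[m].max(),Z[m].max())
cv2.imwrite('pics/w6v.png',a[...,::-1])
# door tool pose: tool down, a = 95.8deg as at release, above handle
hp=np.array([.356,-.386,.342]); hr=R.from_quat(np.array([.67,.742,0,.001])/np.linalg.norm([.67,.742,0,.001]))
S=Slerp([0,1],R.concatenate([r,hr])); print((r.inv()*hr).magnitude()*57.3)
b=p+[-.04,.03,.16]
rows([(p+(b-p)*k/4,S(k/10)) for k in range(1,5)]+[(b+(hp-b)*k/6,S((k+4)/10)) for k in range(1,7)])
E
```

```text
19.5 [ 0.4828 -0.2107  0.137 ] [-0.687 -0.05  -0.85   0.247  0.227 -0.369] F [0.3 0.1 0.5] gap 0.0705 0.0
slant 32.5 psi -14.6 yroll 0.001 cab -156.4 -14.6
jar top 0.09325796244768648 -55.592313695829844 -10.19764747286969 -61.14615444391365 -15.96816363658143
big 68 14.057652075206034 29.165489935833 28.92411799182603 34.622659838037144 0.09946995481372313
75.72734751860193
[2, 3, 7] [-1.2, 0.5, -4.0]
[4, 6, 13] [-2.3, 1.0, -8.0]
[6, 8, 20] [-3.5, 1.4, -12.0]
[8, 11, 27] [-4.7, 1.9, -16.0]
[10, 14, 34] [-4.6, -1.8, -16.9]
[12, 17, 40] [-4.6, -5.4, -17.8]
[14, 20, 47] [-4.6, -9.1, -18.7]
[16, 23, 54] [-4.5, -12.8, -19.6]
[18, 25, 61] [-4.5, -16.5, -20.6]
[20, 28, 67] [-4.4, -20.1, -21.5]
```

View pics/w6v.png

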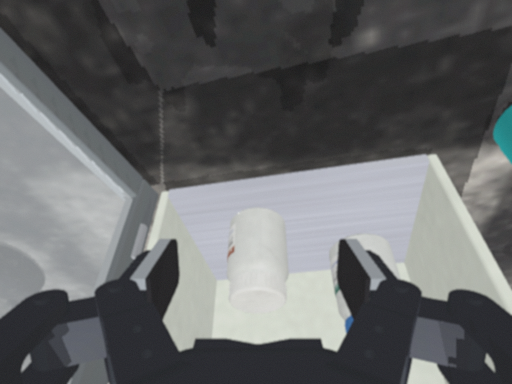

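The wrist view shows the small jar upright at (258,260), inside and clear of the opening, and the big jar in place at (365,280). Now back over the handle.

>>> carry_out(
  steps=[
    [[2, 3, 7], [-1.2, 0.5, -4], 0],
    [[4, 6, 13], [-2.3, 1, -8], 0],
    [[6, 8, 20], [-3.5, 1.4, -12], 0],
    [[8, 11, 27], [-4.7, 1.9, -16], 0],
    [[10, 14, 34], [-4.6, -1.8, -16.9], 0],
    [[12, 17, 40], [-4.6, -5.4, -17.8], 0],
    [[14, 20, 47], [-4.6, -9.1, -18.7], 0],
    [[16, 23, 54], [-4.5, -12.8, -19.6], 0],
  ],
)

```text
clock: 20.55
tcp_pos: [0.3864, -0.3194, 0.3255]
orientation: [0.055, 0.579, 0.813, -0.009]
wrist_force: [0.3, -0.7, -0.7]
finger_gap: 0.0854
grip_force: 0.0
```

```bash
python3 - <<'E'
from t import *
p,r=st()
hr=R.from_quat(np.array([.671,.742,0,0])/np.linalg.norm([.671,.742]))
rows([([.3545,-.3882,.342],hr),([.3545,-.3882,.24],hr)])
E
```

```text
20.55 [ 0.3864 -0.3194  0.3255] [-0.856  0.066 -0.082  1.311  0.009  0.382] F [ 0.3 -0.7 -0.7] gap 0.0854 0.0
slant 6.4 psi -44.3 yroll 0.05 cab -245.4 -129.5
[4, 5, 13] [-5.6, -5.2, -1.4]
[4, 5, 13] [-4.6, -5.7, 8.8]
```

>>> carry_out(
  steps=[
    [[0, 0, 2], [0, 0, -2], 0],
    [[2, 2, 6], [-2, -2, -2], 0],
    [[4, 5, 11], [-4, -4, -1.5], 0],
    [[4, 5, 13], [-5.6, -5.2, -1.4], 0],
    [[4, 5, 13], [-5.6, -5.2, -1.4], 0],
    [[4, 5, 13], [-5.6, -5.2, -1.4], 0],
    [[4, 5, 13], [-5.6, -5.2, -1.4], 0],
    [[4, 5, 13], [-5.6, -5.2, -1.4], 0],
  ],
)

```text
clock: 21.55
tcp_pos: [0.3549, -0.3864, 0.3427]
orientation: [0.001, 0.667, 0.745, -0.006]
wrist_force: [-0.3, 1.4, 0.1]
finger_gap: 0.0857
grip_force: 0.0
```

```bash
python3 - <<'E'
from t import *
from look import *
p,r=st()
a,d,c=snap('wrist','w7'); W=cloud(d,c); Z=W[...,2]
k=(np.hypot(W[...,0]-.355,W[...,1]-.388)<.06)&(Z>.17)&(Z<.30)
X=W[k]; print(len(X),X.min(0),X.max(0))
hh=k&(Z<.268)&(W[...,1]<-.36); print('handle',hh.sum(),W[hh].min(0),W[hh].max(0))
v=np.argwhere(hh); print(v.min(0),v.max(0)) if len(v) else 0
t=k&(Z>.268); print('door top',W[t].min(0),W[t].max(0)); cv2.imwrite('pics/w7v.png',a[...,::-1])
# handle bar: lowest-y points
b=W[hh]; b=b[np.argsort(b[:,1])][:max(10,len(b)//4)]; print(np.median(b,0))
E
```

```text
21.55 [ 0.3549 -0.3864  0.3427] [-0.975  0.202  0.124  1.488 -0.01   0.485] F [-0.3  1.4  0.1] gap 0.0857 0.0
slant 0.7 psi -119.0 yroll -0.007 cab -272.4 -198.4Traceback (most recent call last):
  File "<stdin>", line 6, in <module>
    return umr_minimum(a, axis, None, out, keepdims, initial, where)
ValueError: zero-size array to reduction operation minimum which has no identity
```

```bash
python3 - <<'E'
from t import *
from look import *
z=np.load('pics/w7.npz'); cv2.imwrite('pics/w7v.png',z['p'][...,::-1])
P=z; M=R.from_quat(z['orientation'][[1,2,3,0]])
def px(q): v=M.inv().apply(np.array(q)-z['origin']); return (z['cx']+z['fx']*v[0]/-v[2]).round(),(z['cy']-z['fy']*v[1]/-v[2]).round()
print([px(q) for q in [(.3545,-.388,.261),(.3545,-.388,.179)]], z['origin'])
E
```

```text
[(np.float64(259.0), np.float64(210.0)), (np.float64(259.0), np.float64(181.0))] [ 0.34757399 -0.32029621  0.46612895]
```

View pics/w7v.png

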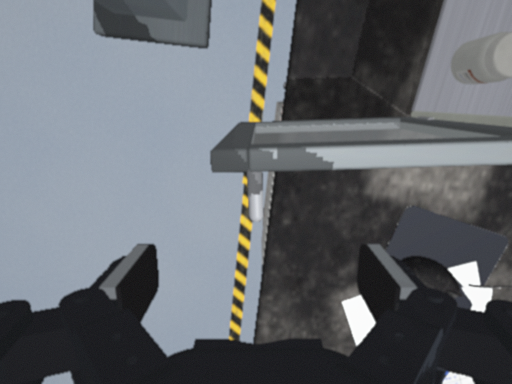

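The handle top is at (256,213), between the fingers and where I expected it. Descending and gripping.

>>> carry_out(
  steps=[
    [[0, 0, 0], [0, 0, 2], 0],
    [[0, 0, 0], [-0.1, 0, 4], 0],
    [[0, 0, 0], [-0.1, 0, 6], 0],
    [[0, 0, 0], [-0.1, 0, 8], 0],
    [[0, 0, 0], [-0.1, 0, 10.2], 0],
    [[0, 0, 0], [-0.1, 0, 10.2], 100],
    [[0, 0, 0], [-0.1, 0, 10.2], 180],
    [[0, 0, 0], [-0.1, 0, 10.2], 255],
  ],
)

```text
clock: 22.6
tcp_pos: [0.3546, -0.3895, 0.2414]
orientation: [0.002, 0.667, 0.745, -0.006]
wrist_force: [0.0, 0.1, 0.6]
finger_gap: 0.0319
grip_force: 0.0
```

>>> carry_out(
  steps=[
    [[0, 0, 0], [0, 0, 0], 255],
    [[0, 0, 0], [0, 0, 0], 255],
    [[0, 0, 0], [0, 0, 0], 255],
    [[0, 0, 0], [0, 0, 0], 255],
    [[0, 0, 0], [0, 0, 0], 255],
    [[0, 0, 0], [0, 0, 0], 255],
    [[0, 0, 0], [0, 0, 0], 255],
    [[0, 0, 0], [0, 0, 0], 255],
  ],
)

```text
clock: 23.6
tcp_pos: [0.3534, -0.3896, 0.2411]
orientation: [0.001, 0.668, 0.744, -0.006]
wrist_force: [-4.7, -1.3, 2.4]
finger_gap: 0.0091
grip_force: 38.9
```

```bash
cat >> t.py <<'E'
def door(p):
    H=np.array([.5525,-.3159]); d=p[:2]-H
    a=(np.degrees(np.arctan2(d[1],d[0]))-np.degrees(np.arctan2(205,-47)))%360+3.81; print('radius',np.hypot(*d),'door',a if a<200 else a-360); return H,d
def arc(p,r,angs):
    H,d=door(p); W=[]
    for t in np.radians(angs):
        c=R.from_rotvec([0,0,t]); v=c.apply([*d,0]); W.append((np.array([*(H+v[:2]),p[2]]),c*r))
    rows(W)
E
python3 - <<'E'
from t import *
p,r=st(); arc(p,r,-np.array([4,12,20,28,36,44,50,50]))
E
```

```text
23.6 [ 0.3534 -0.3896  0.2411] [-0.98   0.218 -0.103  1.245 -0.012  0.482] F [-4.7 -1.3  2.4] gap 0.0091 38.9
slant 0.8 psi -123.5 yroll -0.008 cab -273.7 -201.7
radius 0.21227179034967747 door 101.21015060205525
[0, 0, 4] [1.4, -0.3, -0.0]
[0, 0, 12] [4.4, -0.6, -0.0]
[0, 0, 20] [7.4, -0.5, -0.1]
[0, 0, 28] [10.3, -0.0, -0.1]
[0, 0, 36] [13.1, 0.9, -0.1]
[0, 0, 44] [15.8, 2.2, -0.2]
[1, 0, 50] [17.6, 3.4, -0.2]
[1, 0, 50] [17.6, 3.4, -0.2]
```

>>> carry_out(
  steps=[
    [[0, 0, 4], [1.4, -0.3, 0], 255],
    [[0, 0, 12], [4.4, -0.6, 0], 255],
    [[0, 0, 20], [7.4, -0.5, 0], 255],
    [[0, 0, 28], [10.3, 0, 0], 255],
    [[0, 0, 36], [13.1, 0.9, 0], 255],
    [[0, 0, 44], [15.8, 2.2, -0.1], 255],
    [[0, 0, 50], [17.6, 3.4, -0.1], 255],
    [[0, 0, 50], [17.6, 3.4, -0.1], 255],
  ],
)

```text
clock: 24.6
tcp_pos: [0.3697, -0.2096, 0.241]
orientation: [0.004, 0.919, 0.394, -0.004]
wrist_force: [-0.6, 0.5, 6.8]
finger_gap: 0.0086
grip_force: 40.2
```

```bash
python3 - <<'E'
from t import *
p,r=st(); arc(p,r,-np.array([3,10,17,24,31,38,44,44,48,51]))
E
```

```text
24.6 [ 0.3697 -0.2096  0.241 ] [-0.698  0.024 -0.326  1.216 -0.011  1.634] F [-0.6  0.5  6.8] gap 0.0086 40.2
slant 0.7 psi -110.2 yroll 0.005 cab -269.4 -21.1
radius 0.21141469113195369 door 50.725845310317126
[0, 0, 3] [1.1, -0.2, -0.0]
[0, 0, 10] [3.6, -0.5, -0.0]
[0, 0, 17] [6.2, -0.5, -0.1]
[0, 0, 24] [8.8, -0.2, -0.1]
[0, 0, 31] [11.3, 0.4, -0.1]
[0, 0, 38] [13.7, 1.3, -0.1]
[0, 0, 44] [15.7, 2.4, -0.2]
[0, 0, 44] [15.7, 2.4, -0.2]
[1, 0, 48] [16.9, 3.1, -0.2]
[1, 0, 51] [17.8, 3.8, -0.2]
```

>>> carry_out(
  steps=[
    [[0, 0, 3], [1.1, -0.2, 0], 255],
    [[0, 0, 10], [3.6, -0.5, 0], 255],
    [[0, 0, 17], [6.2, -0.5, 0], 255],
    [[0, 0, 24], [8.8, -0.2, -0.1], 255],
    [[0, 0, 31], [11.3, 0.4, -0.1], 255],
    [[0, 0, 38], [13.7, 1.3, -0.1], 255],
    [[0, 0, 44], [15.7, 2.4, -0.2], 255],
    [[0, 0, 44], [15.7, 2.4, -0.2], 255],
  ],
)

```text
clock: 25.6
tcp_pos: [0.4969, -0.1138, 0.241]
orientation: [0.005, 1.0, 0.02, -0.002]
wrist_force: [-0.9, -3.1, 6.9]
finger_gap: 0.0092
grip_force: 40.6
```

```bash
python3 - <<'E'
from t import *
p,r=st(); arc(p,r,-np.array([2,4,5,6,7,7.5,8]))
E
```

```text
25.6 [ 0.4969 -0.1138  0.241 ] [-0.377  0.19  -0.138  1.241 -0.011  2.724] F [-0.9 -3.1  6.9] gap 0.0092 40.6
slant 0.6 psi -105.5 yroll 0.01 cab -148.9 83.0
radius 0.2096021392244598 door 6.292688353298756
[0, 0, 2] [0.7, -0.2, -0.0]
[0, 0, 4] [1.4, -0.3, -0.0]
[0, 0, 5] [1.8, -0.3, -0.0]
[0, 0, 6] [2.2, -0.4, -0.0]
[0, 0, 7] [2.5, -0.4, -0.0]
[0, 0, 7] [2.7, -0.4, -0.0]
[0, 0, 8] [2.9, -0.5, -0.0]
```

>>> carry_out(
  steps=[
    [[0, 0, 2], [0.7, -0.2, 0], 255],
    [[0, 0, 3], [1.2, -0.2, 0], 255],
    [[0, 0, 4], [1.6, -0.3, 0], 255],
    [[0, 0, 5], [1.9, -0.3, 0], 255],
    [[0, 0, 6], [2.1, -0.4, 0], 255],
    [[0, 0, 6], [2.2, -0.4, 0], 255],
    [[0, 0, 6], [2.3, -0.4, 0], 255],
    [[0, 0, 6], [2.3, -0.4, 0], 255],
  ],
)

```text
clock: 26.6
tcp_pos: [0.5182, -0.1094, 0.241]
orientation: [0.005, 0.999, -0.033, -0.002]
wrist_force: [0.6, -2.6, 6.5]
finger_gap: 0.0088
grip_force: 40.7
```

```bash
python3 - <<'E'
from t import *
p,r=st(); door(p)
E
```

```text
26.6 [ 0.5182 -0.1094  0.241 ] [-0.354  0.229 -0.089  1.253 -0.011  2.853] F [ 0.6 -2.6  6.5] gap 0.0088 40.7
slant 0.6 psi -109.1 yroll 0.011 cab -127.9 88.8
radius 0.20932186278762607 door 0.33362512545471645
```

>>> carry_out(
  steps=[
    [[0, 0, 0], [0.1, 0, 0], 255],
    [[0, 0, 0], [0.1, 0, 0], 255],
    [[0, 0, 0], [0.2, 0, 0], 255],
    [[0, 0, 0], [0.2, 0, 0], 255],
    [[0, 0, 0], [0.3, 0, 0], 255],
    [[0, 0, 0], [0.3, 0, 0], 255],
    [[0, 0, 0], [0.3, 0, 0], 255],
    [[0, 0, 0], [0.3, 0, 0], 255],
  ],
)

```text
clock: 27.6
tcp_pos: [0.5197, -0.1092, 0.241]
orientation: [0.005, 0.999, -0.033, -0.003]
wrist_force: [-4.3, -2.0, 9.7]
finger_gap: 0.0091
grip_force: 41.1
```

>>> carry_out(
  steps=[
    [[0, 0, 0], [0.1, 0, 0], 255],
    [[0, 0, 0], [0.2, 0, 0], 255],
    [[0, 0, 0], [0.3, 0, 0], 255],
    [[0, 0, 0], [0.4, 0, 0], 255],
    [[0, 0, 0], [0.4, 0, 0], 255],
    [[0, 0, 0], [0.4, 0, 0], 255],
    [[0, 0, 0], [0.4, 0, 0], 255],
    [[0, 0, 0], [0.4, 0, 0], 255],
  ],
)

```text
clock: 28.6
tcp_pos: [0.5198, -0.1091, 0.2409]
orientation: [0.005, 0.999, -0.033, -0.007]
wrist_force: [-17.9, -0.2, 16.3]
finger_gap: 0.009
grip_force: 42.0
```

>>> carry_out(
  steps=[
    [[0, 0, 0], [0, 0, 0], 0],
    [[0, 0, 0], [0, 0, 0], 0],
    [[0, 0, 0], [0, 0, 0], 0],
    [[0, 0, 0], [0, 0, 0], 0],
    [[0, 0, 0], [-0.3, 0, -2], 0],
    [[0, 0, 0], [-0.3, 0, -5], 0],
    [[0, 0, 0], [-0.3, 0, -8], 0],
    [[0, 0, 0], [-0.3, 0, -11], 0],
  ],
)

```text
clock: 29.6
tcp_pos: [0.5223, -0.1078, 0.3504]
orientation: [0.005, 0.999, -0.033, -0.003]
wrist_force: [0.3, -0.4, 0.3]
finger_gap: 0.0855
grip_force: 0.0
```

>>> carry_out(
  steps=[
    [[0, 0, 0], [-1, 1, -1], 0],
    [[0, 0, 0], [-3, 3, -2], 0],
    [[0, 0, 0], [-4, 7, -2], 0],
    [[0, 0, 0], [-5, 11, -2], 0],
    [[0, 0, 0], [-6, 16, -2], 0],
    [[0, 0, 0], [-7, 20, -2], 0],
    [[0, 0, 0], [-8, 24, -2], 0],
    [[0, 0, 0], [-9, 27, -2], 0],
  ],
)

```text
clock: 30.6
tcp_pos: [0.4133, -0.373, 0.3714]
orientation: [0.004, 0.999, -0.033, -0.004]
wrist_force: [0.4, -0.4, -0.2]
finger_gap: 0.0856
grip_force: 0.0
```

```bash
python3 - <<'E'
from t import *
from look import *
p,r=st()
a,d,c=snap('top','top2');b,_,_=snap('side','side2')
W=cloud(d,c);Z=W[...,2];D=W[...,:2]-C;X=D@ax*1000;Y=D@ay*1000
k=(Z>.262)&(Z<.295)&(X<-83)&(X>-125)&(np.abs(Y)<125)
for q0 in range(-115,115,30):
    q=k&(Y>q0)&(Y<q0+30); print(q0,q.sum(),X[q].min().round(0) if q.any() else '')
h=(Z>.19)&(Z<.275)&(X<-115)&(X>-170)&(Y>60)&(Y<110); print('handle',h.sum(),np.sort(X[h])[:8] if h.any() else '')
cv2.imwrite('pics/v2.png',cv2.resize(np.vstack([a[100:,:],b[100:,:]])[...,::-1],None,fx=1.05,fy=1.05))
E
```

```text
30.6 [ 0.4133 -0.373   0.3714] [-0.873  0.278  0.292  1.584 -0.011  2.336] F [ 0.4 -0.4 -0.2] gap 0.0856 0.0
slant 0.6 psi -133.2 yroll 0.009 cab -215.0 -181.1
-115 56 -94.0
-85 58 -94.0
-55 56 -94.0
-25 57 -95.0
5 57 -95.0
35 56 -95.0
65 63 -120.0
95 37 -95.0
handle 41 [-132.17749966 -131.51793154 -131.45105458 -130.8048089  -130.66132705
 -130.46754963 -130.3419798  -130.31697842]
```

View pics/v2.png

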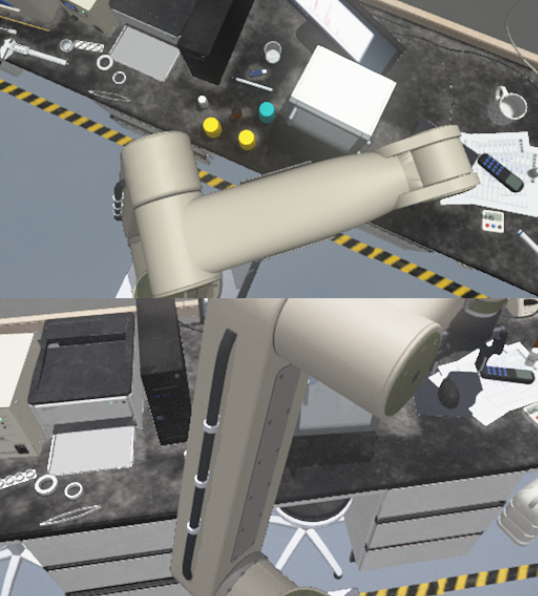

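The final views show the door flush with the cabinet front (outer face at -94 to -95 mm along its whole width, which means shut). Both vials still stand at (202,101) and (236,113), and the arm is clear. Handing in.

```bash
python3 -c "
from workcell import env
print(env.hand_in())"
```

```text
the job is handed in; nothing more can be done
None
```

The small white-capped jar is standing upright on the cabinet floor, in front and to the right of the big jar; the door is fully shut, the big jar and both vials were not touched, and the job was handed in at about 31 s of the 72 s allowed.

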